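Park the component tray under the bench riser

TASK

Lay the loose connector flat inside the aluminium tray, then slide the tray, handle last, under the low bench riser until you feel it come fully home: through the soft spring and firmly, but gently, against the stop inside. Keep the tray and connector from pressing on the riser's underside, do not force the tray, leave the other things where they are, and finish with the tray resting against the stop.

Things in the scene. Friction and masses are not known exactly. Their poses are not given: they have to be found in the camera images.
- connector_center (a point): The loose off-white connector strip, a straight bar about 100 mm long, 11 mm wide and 12 mm high, about 25 g. The point is its centre, 6.5 mm above its underside. z is up; the bar's length is turned 0.115 rad counter-clockwise (seen from above) from its x axis. It starts lying flat on the bench. It can be gripped across its width from above.
- tray: Open aluminium tray, 130 mm long (x), 120 mm wide (y), walls 24 mm high and 3 mm thick, floor 3 mm thick, about 0.28 kg. Origin at the middle of its underside. x points away from its handle, towards the end that goes in first (65 mm from the origin); z up. It slides on the bench with 2 to 6 N of drag, more when pressed down; let go, it stays where it is, against the stop's spring too.
- tray_grip (a point): Point on the tray's handle, 83 mm behind the tray's origin (at -x) and 30 mm above its underside. The handle is an upright grey fin, 10 mm thick (along the tray's y), 36 mm long (along x, 65 to 101 mm behind the tray's origin), its top 56 mm and its lower edge 6 mm above the tray's underside; same axes as the tray. It stays outside the riser.
- riser: Low grey bench riser fixed to the bench: a deck on two side walls, open at the front (mouth), closed at the back. Origin on the bench at the middle of the mouth; x points straight in, z up. 150 mm deep, channel 126 mm wide (3 mm of play each side of the tray); two 18 mm high flared guide wings stand out up to 23 mm before the mouth. Fixed clutter up to 20 mm high lies on the deck.
- deck: The riser's deck, a 6 mm plate (origin and axes as the riser): its underside is 32 mm above the bench, 8 mm above the tray's rim; its top is at 38 mm.
- depth_stop: Adjustable stop hidden inside the riser; origin and axes as the riser, so its pose does not tell where it stands. A soft rubber plunger (0.2 to 0.6 N over 5 mm of travel), then a firm stop, 12 to 22 mm above the bench. The setting differs: the tray is home with its leading end 60 to 110 mm inside the mouth, found only by feel. A push about 10 N above the drag, held half a second, seats it.
- jar: White plastic jar, 54 mm across, 50 mm high; bystander. Origin in the middle of its underside.
- tape: Amber tape roll, 48 mm across, 19 mm high, lying flat; bystander. Origin in the middle of its underside.
- screwdriver: Small blue screwdriver, 139 mm long, lying on the bench; bystander. Origin in its middle at its underside.

How it is judged:
By the outcome, as a careful person would: the job done as asked, in the order asked, and still so for the second after the job is handed in, with the robot touching nothing.
It also fails if it takes over 72 s, if anything falls off the work surface, if the arm or the gripper's body presses on something with over 40 N, if the wrist force passes 120 N, or if a joint passes its speed limit or range.

ROBOT

A 6-joint arm with a two-finger parallel gripper is mounted at the origin on a cart in front of the work surface, level with it; the furniture and walls round the work are solid. World frame = base frame: x ahead of the robot, y to its left, z up, the work surface at z = 0. Lengths are in m, angles in rad, forces in N, time in s.
With the tool pointing down it reaches from about 0.25 to 0.775 m from the base axis. Payload 4 kg.
Tool frame: the origin (TCP) lies at the very end of the fingers, on their centre line; the grasp point (between the pads) lies hold_point_z behind it (hold_point_z is the distance from the TCP to the grasp point, in m); z points along the fingers, y is the direction in which the jaws open and shut (so a half turn about z gives the same grasp; the last joint's range is limited). The gripper opens to 94 mm and grips with 3 to 60 N. Pads are 16 mm wide; open, the fingers measure 119 mm over their backs; the gripper's body (75 mm by 177 mm) begins 78 mm behind the grasp point.
Start: joints at [-1.322, 0.087, 1.371, -0, 1.684, -0.103], TCP at [0.19, -0.516, 0.206] pointing down, gripper open.
Joint ranges: [-3.1, 3.1], [-0.76, 2.03], [0.27, 2.55], [-1.08, 4.22], [0.17, 2.65], [-2.57, 2.57]. Speed limits (rad/s): [2.79, 2.79, 3.14, 3.14, 3.14, 3.14].

INTERFACE

Orientations are given as [roll, pitch, yaw] about the fixed x, y, z axes, in that order (R = Rz(yaw) Ry(pitch) Rx(roll)).
In Python, from bench import * gives the robot as it stands.
- The arm moves only by the tool step_arm, never from a script. Its argument "increments" is text: rows parted by semicolons, each of 6 numbers parted by spaces: the shift along the tool's x, y, z in cm, then the turn, a rotation vector about the tool's x, y, z in rad. A call has 1 to 5 rows; each row shifts and turns the commanded pose from where the row before left it, along the tool's axes as they then stand; what a row does not reach is not made up. A row lasts 1/10 s, in which the tool goes at most 50 mm and 8.59 degrees, less where a joint would pass 70% of its speed; a pose out of reach is approached as far as the arm can. A call is refused whole if a number of a shift passes 5 or a number of a turn 0.15, either way. A call with a gripper value outside its range is refused whole. "claw" is the gripper's target within -1 to 1 (shut at 1, half-way at 0, fully open at -1), set as the call begins (left out, the last holds). The fingers move at their own pace and stop on an object; the grip force is fixed at half the most. Time passes only in rows, so rows that do not move let the fingers close. It gives the time, the measured TCP pose, the force and the opening at its end, in the units of the state.
- get_obs(): the state, without advancing time (a new reading comes with each control period).
- snapshot(name): name is "scene" or "top" or "wrist"; returns the picture (384x512x3 uint8, red, green, blue); there is no depth.
- calibration(name): a dict with "camera_matrix" (3x3 intrinsics, pixels), "k1" (the pictures are not rectified: a ray, as slopes to the right and down, at radius r is drawn at 1 + k1 r^2 times it, then the intrinsics apply), "eye" and "orientation" of the camera in the world; the wrist camera has in their place "tool_from_camera" (4x4, takes a point from camera to tool coordinates, whose origin is the TCP and whose axes are the flange's). Camera axes: x right, y up, looking along -z (the intrinsics and any distortion apply to the point x, -y, -z); pixel columns grow to the right and rows downward; lengths in m; the calibration is good to about 2 mm. A picture is of the moment at which its call begins: read the wrist's pose just before it. calibration takes no time and is no camera call.
- close_job(): hands the job in, once; it reports no verdict.
The state is a dict: "time": time; "joint_positions": joint angles; "qvel": joint speeds; "joint_torque": joint torques, N m; "tool_pos": TCP position; "ee_rot": TCP orientation; "wrist_force": force on the tool from outside, world axes, zero at the start; "wrist_torque": the same for the moment, N m; "width": finger opening in m.
Only numpy, scipy, OpenCV 4.12 (cv2) and the standard library are available. Lean on these libraries where they do the work, as an engineer would, in place of code of your own. Each camera call takes 0.05 s, during which the arm holds its last target. There are 200 camera calls.

## Working session

There is one attempt and no reset: what is moved stays moved. The work goes in short steps, Python scripts to look and compute and a tool call to move; the robot and the scene stay as the last step left them, time stands still between calls to the robot, and variables do not carry over. Pictures are saved under pics/ and viewed, about 8 in all and at most 12, crops included, and the job is handed in when it is done.

Besides the shell and the picture viewer there is one more tool, called after ">>>" by a JSON object that holds its "api" and its "payload". step_arm: Moves the arm, as the interface text tells. Its arguments: {"type":"object","properties":{"increments":{"type":"string"},"claw":{"type":"number"}},"required":["increments"]}

```bash
ls; mkdir -p pics
python3 - <<'E'
from bench import *
import cv2,numpy as np
o=get_obs(); print({k:np.round(v,4) if not isinstance(v,dict) else v for k,v in o.items()})
a=snapshot("scene");b=snapshot("top")
cv2.imwrite("pics/scene.png",a[...,::-1]);cv2.imwrite("pics/top.png",b[...,::-1])
for n in("scene","top","wrist"):print(n,calibration(n))
import bench
print([x for x in dir(bench) if not x.startswith('__')])
E
```

```text
pics
{'time': np.float64(0.0), 'joint_positions': array([-1.3221,  0.088 ,  1.3722, -0.    ,  1.6836, -0.1031]), 'qvel': array([-0.0015, -0.0006,  0.0001,  0.0005, -0.0025,  0.0004]), 'joint_torque': array([-2.00000e-04, -3.40185e+01, -3.02427e+01,  7.17000e-02,
        3.30000e-02, -2.00000e-04]), 'tool_pos': array([ 0.1894, -0.5158,  0.2043]), 'ee_rot': array([-3.1394e+00, -2.0000e-04,  3.5180e-01]), 'wrist_force': array([-0.4461, -0.3671, -0.22  ]), 'wrist_torque': array([ 0.0175, -0.0088, -0.0128]), 'width': np.float64(0.0941)}
scene {'camera_matrix': array([[360.67250281,   0.        , 252.89047176],
       [  0.        , 360.67250281, 187.56801806],
       [  0.        ,   0.        ,   1.        ]]), 'k1': -0.0462932637510981, 'eye': array([0.06150646, 0.78017424, 0.46585896]), 'orientation': array([ 1.12924315, -0.01427738, -2.54034794])}
top {'camera_matrix': array([[419.32844528,   0.        , 255.47287054],
       [  0.        , 419.32844528, 195.5744788 ],
       [  0.        ,   0.        ,   1.        ]]), 'k1': -0.08728628624414073, 'eye': array([0.46660726, 0.04159981, 1.27163679]), 'orientation': array([ 0.08408973,  0.00235229, -1.5694056 ])}
wrist {'camera_matrix': array([[301.48831721,   0.        , 246.15937104],
       [  0.        , 301.48831721, 192.92721991],
       [  0.        ,   0.        ,   1.        ]]), 'k1': -0.018332891168904044, 'tool_from_camera': array([[-3.87860271e-04,  9.60347991e-01,  2.78803847e-01,
         8.12775618e-02],
       [ 9.99999618e-01,  1.54173309e-04,  8.60103252e-04,
         4.47361697e-04],
       [ 7.83014319e-04,  2.78804075e-01, -9.60347684e-01,
        -1.79453966e-01],
       [ 0.00000000e+00,  0.00000000e+00,  0.00000000e+00,
         1.00000000e+00]])}
['IKError', 'calibration', 'close_job', 'get_obs', 'hold_point_z', 'snapshot']
```

View pics/top.png

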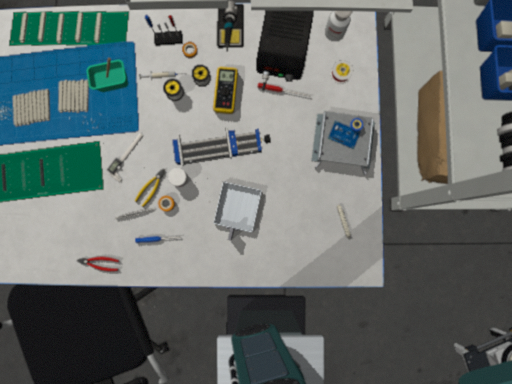

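View pics/scene.png

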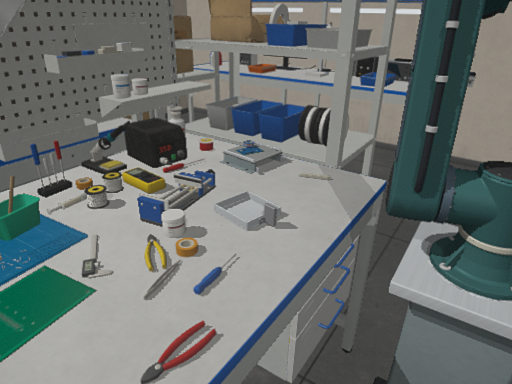

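The top view shows the tray at about (240,207) with its handle at (233,235), the riser at (343,138), the connector at (344,220), the jar at (177,177), the tape at (167,203) and the screwdriver at (158,239). Next I'll zoom in and set up ray casting.

```bash
cat > h.py <<'E'
from bench import *
import cv2,numpy as np
from scipy.spatial.transform import Rotation as R
def campose(n,o=None):
    c=calibration(n)
    if n!="wrist": return np.array(c["eye"]),R.from_euler('xyz',c["orientation"]).as_matrix(),c
    T=c["tool_from_camera"];Rt=R.from_euler('xyz',o["ee_rot"]).as_matrix()
    return o["tool_pos"]+Rt@T[:3,3],Rt@T[:3,:3],c
def ray(n,px,o=None):
    e,M,c=campose(n,o);px=np.asarray(px,float).reshape(-1,1,2)
    D=np.array([c["k1"],0,0,0.])
    u=cv2.undistortPoints(px,c["camera_matrix"],D)[:,0]
    d=np.c_[u[:,0],-u[:,1],-np.ones(len(u))]@M.T
    return e,d
def plane(n,px,z,o=None):
    e,d=ray(n,px,o);return e+d*((z-e[2])/d[:,2])[:,None]
def proj(n,P,o=None):
    e,M,c=campose(n,o);q=(np.atleast_2d(P)-e)@M;u=q[:,:2]/-q[:,2:]*[1,-1]
    u=u*(1+c["k1"]*(u**2).sum(1,keepdims=True));K=c["camera_matrix"]
    return u*K[0,0]+K[:2,2]
def wrist(name):
    o=get_obs();a=snapshot("wrist")[...,::-1].copy();cv2.imwrite(name,a);np.save(name[:-4],np.r_[o["tool_pos"],o["ee_rot"]]);return a,o
E
python3 - <<'E'
from h import *
a=cv2.imread("pics/top.png")[95:250,200:390]
cv2.imwrite("pics/topc.png",cv2.resize(a,None,fx=4,fy=3.8,interpolation=cv2.INTER_CUBIC))
for n,p,z in [("tray",(240,207),.024),("handle",(233,235),.056),("riser",(343,138),.038),("conn",(344,220),.006),("jar",(177,177),.05),("edge",(384,285),0),("driver",(158,239),0)]: print(n,plane("top",[p],z).round(3))
print(hold_point_z)
E
```

```text
tray [[0.538 0.091 0.024]]
handle [[0.455 0.109 0.056]]
riser [[ 0.744 -0.218  0.038]]
conn [[ 0.499 -0.223  0.006]]
jar [[0.624 0.276 0.05 ]]
edge [[ 0.303 -0.344  0.   ]]
driver [[0.441 0.34  0.   ]]
0.0188
```

View pics/topc.png

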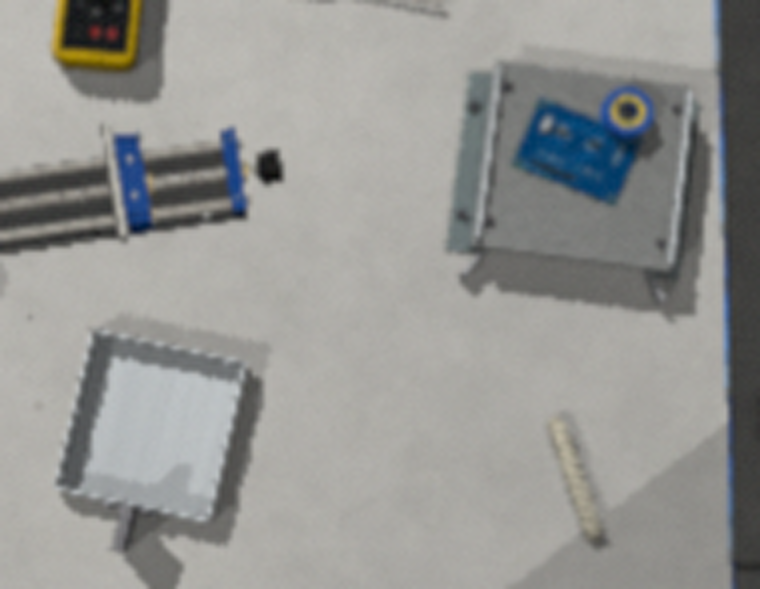

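The riser's mouth faces the robot (-x side), with the wings at crop (475,280) and (660,290). The connector runs (558,420)→(597,542) and the tray's handle is at its lower left. I'll move over the connector for a close wrist view.

>>> {"api": "step_arm", "payload": {"increments": "4.4 -1.8 0 0 0 0;4.4 -1.8 0 0 0 0;4.4 -1.8 0 0 0 0;4.4 -1.8 0 0 0 0;4.4 -1.8 0 0 0 0", "claw": -1}}

```text
time: 0.6
tool_pos: [0.3659, -0.3544, 0.205]
ee_rot: [-3.141, 0.0, 0.351]
wrist_force: [0.9, -0.4, -0.3]
width: 0.094
```

>>> {"api": "step_arm", "payload": {"increments": "4.4 -1.9 0 0 0 0;4.4 -1.9 0 0 0 0;4.4 -1.9 0 0 0 0;4.2 -1.9 0 0 0 0.05;0 0 0 0 0 0"}}

```text
time: 1.1
tool_pos: [0.5049, -0.2203, 0.2044]
ee_rot: [-3.139, -0.001, 0.309]
wrist_force: [0.1, 0.6, -0.3]
width: 0.0943
```

Run:
```python
from h import *
a,o=wrist("pics/w1.png"); print(o["time"],o["tool_pos"],o["ee_rot"],o["qvel"].round(3),o["wrist_force"])
```

```text
1.1 [ 0.50491719 -0.22030549  0.20442838] [-3.13907709e+00 -6.75092703e-04  3.08654978e-01] [-0.078 -0.023  0.024 -0.071  0.016 -0.079] [ 0.11048177  0.55437717 -0.34732466]
```

View pics/w1.png

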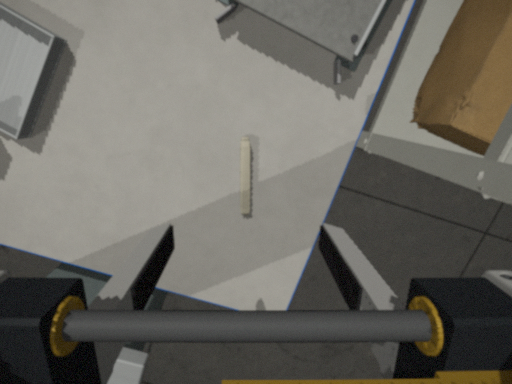

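The wrist view shows the connector upright at (246,140)–(246,215), the riser's front edge and wings at about (225,10)–(350,70), and the tray's right wall at the left.

Run:
```python
from h import *
a=cv2.imread("pics/w1.png");v=np.load("pics/w1.npy");o=dict(tool_pos=v[:3],ee_rot=v[3:])
h=cv2.cvtColor(a,cv2.COLOR_BGR2HSV); sub=a[125:235,225:270].astype(int)
m=((sub[...,2]-sub[...,0])>25).astype(np.uint8)
cs,_=cv2.findContours(m,0,1);c=max(cs,key=cv2.contourArea)
r=cv2.minAreaRect(c);b=cv2.boxPoints(r)+[225,125];print(r,b.round(1))
P=plane("wrist",b,.012,o);print(P.round(4));
e=[np.linalg.norm(P[i]-P[(i+1)%4]) for i in range(4)];print("sides",np.round(e,4),"centre",P.mean(0).round(4))
i=0 if e[0]>e[1] else 1; d=P[i+1]-P[i]; print("yaw",np.arctan2(d[1],d[0]))
# riser deck in top
t=cv2.imread("pics/top.png")
cr=np.array([(497,62),(475,248),(692,90),(670,270)])/[4,3.8]+[200,95]
Q=plane("top",cr,.038);print(Q.round(4))
tc=np.array([(95,332),(60,487),(212,520),(248,366)])/[4,3.8]+[200,95]
T=plane("top",tc,.024);print("tray",T.round(4),T.mean(0))
```

```text
((18.25, 18.25), (0.7071067094802856, 1.4142134189605713), 45.0) [[242.5 143.5]
 [243.5 142.5]
 [244.  143. ]
 [243.  144. ]]
[[ 0.5383 -0.2046  0.012 ]
 [ 0.5398 -0.2054  0.012 ]
 [ 0.5394 -0.2062  0.012 ]
 [ 0.5379 -0.2054  0.012 ]]
sides [0.0017 0.0009 0.0017 0.0009] centre [ 0.5389 -0.2054  0.012 ]
yaw -0.4811961549248864
[[ 0.8262 -0.1627  0.038 ]
 [ 0.6764 -0.1438  0.038 ]
 [ 0.8046 -0.3108  0.038 ]
 [ 0.6595 -0.29    0.038 ]]
tray [[0.6114 0.1398 0.024 ]
 [0.4893 0.1649 0.024 ]
 [0.4638 0.0519 0.024 ]
 [0.5846 0.0252 0.024 ]] [0.53725565 0.09543956 0.024     ]
```

Run:
```python
from h import *
a=cv2.imread("pics/w1.png");v=np.load("pics/w1.npy");o=dict(tool_pos=v[:3],ee_rot=v[3:])
sub=a[125:235,225:270].astype(int); s=sub[...,2]-sub[...,0]
for y in (10,30,55,80,95,105): print(s[y,10:35])
m=cv2.morphologyEx((s>14).astype(np.uint8),cv2.MORPH_OPEN,np.ones((3,3)))
cs,_=cv2.findContours(m,0,1);c=max(cs,key=cv2.contourArea)
r=cv2.minAreaRect(c);b=cv2.boxPoints(r)+[225,125];print(r,b.round(1))
P=plane("wrist",b,.012,o)
e=[np.linalg.norm(P[i]-P[(i+1)%4]) for i in range(4)];print("sides",np.round(e,4),"centre",P.mean(0).round(4))
i=0 if e[0]>e[1] else 1; d=P[i+1]-P[i]; print("yaw",np.arctan2(d[1],d[0]))
c=P.mean(0);d=c-o["tool_pos"];print("tool shift cm",R.from_euler('xyz',o["ee_rot"]).as_matrix().T@d*100)
```

```text
[11  9  9 10 10 10  9 11 11 11  9 12 13 11 11  9 10 10 11  9 10  9  9 12
 10]
[12 10  9 12 13 20 23 24 25 23 25 23 23 25 21 14  7  9 11  9  9 11  8  9
 11]
[10 11 10 12 11 20 22 24 23 22 23 24 23 20 20 14  9 10 11  9  8 10  8 11
 10]
[11 10  8 12 14 17 20 22 21 20 21 20 23 23 17 11  7  8 10  9  8  9 10 11
  9]
[ 8  8 10 10  8 11  9 11  9 10  9 11 11  8 10  8 10 11  9 10  9 11  8  8
  8]
[ 8 11  9  8  9 11 10  9  9 11 10 11  9 10 10  9 10 10 10  9  9  9 10  9
  9]
((19.5, 49.5), (77.0, 11.0), 90.0) [[239. 136.]
 [250. 136.]
 [250. 213.]
 [239. 213.]]
sides [0.0134 0.0996 0.0144 0.0996] centre [ 0.5002 -0.2192  0.012 ]
yaw -2.829804883457568
tool shift cm [-0.42515101 -0.19678545 19.24311161]
```

Connector length measures 99.6 mm (expected 100), its centre is (0.500,-0.219) and its yaw 0.31, so it can be gripped. Going down.

>>> {"api": "step_arm", "payload": {"increments": "-0.4 -0.2 4 0 0 0;0 0 4.5 0 0 0;0 0 4.5 0 0 0;0 0 3.5 0 0 0;0 0 2 0 0 0", "claw": 0}}

```text
time: 1.65
tool_pos: [0.4941, -0.2241, 0.0163]
ee_rot: [-3.137, 0.005, 0.3]
wrist_force: [-0.1, -0.9, -1.0]
width: 0.0571
```

>>> {"api": "step_arm", "payload": {"increments": "0 0 1 0 0 0;0 0 0 0 0 0;0 0 0 0 0 0"}}

```text
time: 1.95
tool_pos: [0.4982, -0.2251, 0.0117]
ee_rot: [3.14, -0.001, 0.301]
wrist_force: [-0.1, -0.1, 0.4]
width: 0.047
```

>>> {"api": "step_arm", "payload": {"increments": "0.35 -0.5 0.4 0 0 -0.01;0 0 0.35 0 0 0;0 0 0 0 0 0"}}

```text
time: 2.25
tool_pos: [0.4998, -0.218, 0.0031]
ee_rot: [3.141, -0.0, 0.313]
wrist_force: [0.3, 1.4, -0.0]
width: 0.047
```

>>> {"api": "step_arm", "payload": {"increments": "0 0 0 0 0 0;0 0 0 0 0 0;0 0 0 0 0 0;0 0 0 0 0 0", "claw": 1}}

```text
time: 2.65
tool_pos: [0.4997, -0.2183, 0.0031]
ee_rot: [3.141, -0.0, 0.312]
wrist_force: [0.4, -0.3, -0.6]
width: 0.0185
```

>>> {"api": "step_arm", "payload": {"increments": "0 0 0 0 0 0;0 0 0 0 0 0;0 0 0 0 0 0"}}

```text
time: 2.95
tool_pos: [0.4997, -0.2183, 0.003]
ee_rot: [3.141, -0.0, 0.312]
wrist_force: [0.2, 0.2, 0.9]
width: 0.0106
```

>>> {"api": "step_arm", "payload": {"increments": "0 0 -1 0 0 0;0 0 -3 0 0 0;0 0 -4 0 0 0;0 0 -4 0 0 0;0 0 0 0 0 0"}}

```text
time: 3.45
tool_pos: [0.5035, -0.2203, 0.1313]
ee_rot: [3.131, -0.01, 0.312]
wrist_force: [1.3, -0.2, -0.0]
width: 0.0107
```

>>> {"api": "step_arm", "payload": {"increments": "1.85 -4.15 0 0 0 0;1.85 -4.15 0 0 0 0;1.85 -4.15 0 0 0 0;1.85 -4.15 0 0 0 0;1.85 -4.15 0 0 0 0"}}

```text
time: 3.95
tool_pos: [0.5236, 0.0094, 0.1229]
ee_rot: [3.142, 0.0, 0.311]
wrist_force: [0.8, -0.2, -0.3]
width: 0.011
```

>>> {"api": "step_arm", "payload": {"increments": "1.85 -4.1 0 0 0 0;1.8 -4.1 0 0 0 0;0 0 0 0 0 0.14;0 0 0 0 0 0.14;0 0 0 0 0 0.14"}}

```text
time: 4.45
tool_pos: [0.5331, 0.0977, 0.1226]
ee_rot: [3.141, 0.001, -0.113]
wrist_force: [0.2, 0.6, -0.1]
width: 0.011
```

>>> {"api": "step_arm", "payload": {"increments": "0 0 0 0 0 0.1;0 0 0 0 0 0;0 0 0 0 0 0;0 0 0 0 0 0"}}

```text
time: 4.85
tool_pos: [0.5335, 0.0968, 0.1228]
ee_rot: [3.141, 0.0, -0.207]
wrist_force: [0.2, -0.5, -0.1]
width: 0.0107
```

Run:
```python
from h import *
a,o=wrist("pics/w2.png"); print(o["time"],o["tool_pos"],o["ee_rot"],o["qvel"].round(3),o["wrist_force"],o["width"])
```

```text
4.85 [0.53347595 0.0968475  0.1228366 ] [ 3.14147832e+00  2.55837930e-04 -2.06897567e-01] [-0.     0.001 -0.002  0.002 -0.001  0.007] [ 0.24142827 -0.50229516 -0.12113733] 0.01068394655089652
```

View pics/w2.png

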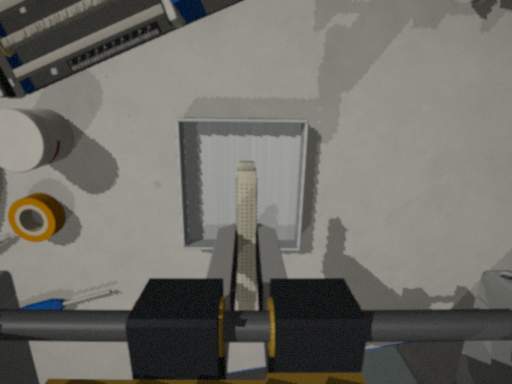

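The held connector (246,160)–(246,300) is over the tray; the tray rim's outer corners are at about (178,119), (308,120), (300,250) and (184,250).

Run:
```python
from h import *
v=np.load("pics/w2.npy");o=dict(tool_pos=v[:3],ee_rot=v[3:])
P=plane("wrist",[(178,119),(308,120),(300,250),(184,250)],.024,o);print(P.round(4))
Rt=R.from_euler('xyz',o["ee_rot"]).as_matrix()
print(((P-o["tool_pos"])@Rt*100).round(2))
Rr=[np.linalg.norm(P[i]-P[(i+1)%4]) for i in range(4)];print(np.round(Rr,4))
f=P[:2].mean(0); d=P[0]-P[1]; y=np.arctan2(-d[0],d[1]); print("yaw",y)
c=f[:2]-.065*np.array([np.cos(y),np.sin(y)]);print("centre",c,"tool", Rt.T@(np.r_[c,0]-o["tool_pos"])*100)
# connector far end: pixel (246,163) at held bottom-ish plane
print(((plane("wrist",[(246,167),(237,170),(257,170)],o["tool_pos"][2]+.009,o)-o["tool_pos"])@Rt*100).round(2))
```

```text
[[0.6143 0.1422 0.024 ]
 [0.5894 0.028  0.024 ]
 [0.4635 0.0553 0.024 ]
 [0.4878 0.1709 0.024 ]]
[[ 6.99 -6.1   9.88]
 [ 6.89  5.59  9.88]
 [-5.99  5.5   9.89]
 [-5.99 -6.31  9.88]]
[0.1169 0.1289 0.1182 0.1298]
yaw -0.21485834010145793
centre [0.53838085 0.09895785] tool [ 0.43982072 -0.30869702 12.28351286]
[[ 4.75  0.02 -0.9 ]
 [ 4.57 -0.5  -0.9 ]
 [ 4.57  0.65 -0.9 ]]
```

>>> {"api": "step_arm", "payload": {"increments": "0.4 -0.3 3 0 0 0;0 0 3 0 0 0;0 0 3 0 0 0;0 0 1.5 0 0 0;0 0 0.4 0 0 0"}}

```text
time: 5.4
tool_pos: [0.5365, 0.0988, 0.0118]
ee_rot: [3.14, 0.004, -0.208]
wrist_force: [0.5, -0.2, -0.2]
width: 0.0107
```

>>> {"api": "step_arm", "payload": {"increments": "0 0 0.2 0 0 0;0 0 0.2 0 0 0;0 0 0 0 0 0;0 0 0 0 0 0"}}

```text
time: 5.8
tool_pos: [0.539, 0.0991, 0.0112]
ee_rot: [-3.141, -0.002, -0.208]
wrist_force: [-0.1, 0.7, -0.2]
width: 0.0109
```

>>> {"api": "step_arm", "payload": {"increments": "0 0 0.2 0 0 0;0 0 0.2 0 0 0;0 0 0 0 0 0;0 0 0 0 0 0"}}

```text
time: 6.2
tool_pos: [0.5383, 0.099, 0.006]
ee_rot: [-3.142, -0.0, -0.208]
wrist_force: [0.1, 0.4, 0.0]
width: 0.0109
```

>>> {"api": "step_arm", "payload": {"increments": "0 0 0.1 0 0 0;0 0 0 0 0 0;0 0 0 0 0 0"}}

```text
time: 6.5
tool_pos: [0.5383, 0.099, 0.006]
ee_rot: [3.142, -0.0, -0.208]
wrist_force: [-2.2, -0.7, 6.2]
width: 0.0108
```

The connector touches the tray floor (6 N at z=0.006). Releasing it and going up.

>>> {"api": "step_arm", "payload": {"increments": "0 0 -0.05 0 0 0;0 0 0 0 0 0;0 0 0 0 0 0;0 0 0 0 0 0", "claw": 0.4}}

```text
time: 6.9
tool_pos: [0.5379, 0.099, 0.0051]
ee_rot: [3.141, 0.001, -0.208]
wrist_force: [-0.0, -1.0, -0.2]
width: 0.0282
```

>>> {"api": "step_arm", "payload": {"increments": "0 0 -1 0 0 0;0 0 -3 0 0 0;0 0 -4 0 0 0;0 0 -4 0 0 0;0 0 -3 0 0 0"}}

```text
time: 7.4
tool_pos: [0.539, 0.0991, 0.1593]
ee_rot: [-3.141, -0.004, -0.208]
wrist_force: [0.5, -0.7, 0.2]
width: 0.0276
```

>>> {"api": "step_arm", "payload": {"increments": "-3 0 0 0 0 0;0 0 0 0 0 0;0 0 0 0 0 0;0 0 0 0 0 0"}}

```text
time: 7.8
tool_pos: [0.509, 0.1051, 0.1551]
ee_rot: [3.141, 0.0, -0.208]
wrist_force: [-0.3, -0.1, -0.6]
width: 0.028
```

Run:
```python
from h import *
a,o=wrist("pics/w3.png"); print(o["time"],o["tool_pos"],o["ee_rot"],o["qvel"].round(3),o["wrist_force"],o["width"])
```

```text
7.8 [0.50897515 0.10506314 0.15513424] [ 3.14121924e+00  2.50707749e-04 -2.08287181e-01] [-0.002  0.012 -0.002  0.001  0.003 -0.   ] [-0.27442667 -0.10605149 -0.57117336] 0.02804781027366018
```

View pics/w3.png

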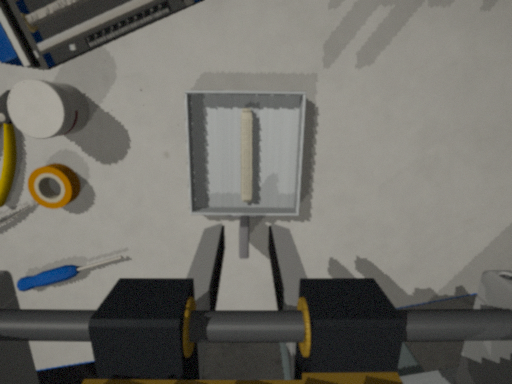

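The connector lies flat in the tray at (247,110)–(247,200), and the handle fin is at (244,218)–(244,258). Before gripping I'll look straight down on the riser.

>>> {"api": "step_arm", "payload": {"increments": "2.5 4.1 -0.7 0 0 -0.01;2.5 4.1 -0.7 0 0 -0.01;2.5 4.1 -0.7 0 0 -0.01;2.5 4.1 -0.7 0 0 -0.01;2.5 4.1 -0.7 0 0 -0.01"}}

```text
time: 8.35
tool_pos: [0.5939, -0.1217, 0.1899]
ee_rot: [-3.141, 0.001, -0.158]
wrist_force: [-0.3, 0.5, 0.3]
width: 0.0279
```

>>> {"api": "step_arm", "payload": {"increments": "2.4 4 -0.7 0 0 -0.01;2.4 4 -0.6 0 0 -0.01;0 0 0 0 0 0;0 0 0 0 0 0;0 0 0 0 0 0"}}

```text
time: 8.85
tool_pos: [0.6283, -0.2051, 0.2027]
ee_rot: [-3.141, 0.001, -0.138]
wrist_force: [0.1, 1.1, -0.9]
width: 0.0282
```

Run:
```python
from h import *
a,o=wrist("pics/w4.png"); print(o["time"],o["tool_pos"],o["ee_rot"],o["qvel"].round(3))
v=np.load("pics/w3.npy");o=dict(tool_pos=v[:3],ee_rot=v[3:])
P=plane("wrist",[(186.5,91.5),(306,92.5),(299,214),(191.5,214)],.024,o);print(P.round(4))
f=P[:2].mean(0);b=P[2:].mean(0);print("side yaws",[np.arctan2(*(P[i]-P[j])[1::-1]) for i,j in((0,3),(1,2))],"lens",np.linalg.norm(f-b))
d=P[0]-P[1];e=P[3]-P[2];print("front/back yaw",np.arctan2(-d[0],d[1]),np.arctan2(-e[0],e[1]),"centre",P.mean(0))
H=plane("wrist",[(244,258),(244,221)],.056,o);print("handle top",H.round(4))
```

```text
8.85 [ 0.62826574 -0.2051138   0.20268064] [-3.14082018e+00  1.44367543e-03 -1.37656596e-01] [ 0.017 -0.022  0.01  -0.003 -0.     0.001]
[[0.6136 0.1424 0.024 ]
 [0.5885 0.028  0.024 ]
 [0.4648 0.055  0.024 ]
 [0.4892 0.1702 0.024 ]]
side yaws [np.float64(-0.22005850047312167), np.float64(-0.21476215189539768)] lens 0.12707517131546617
front/back yaw -0.2166483267734749 -0.20861954286574974 centre [0.53901161 0.09888649 0.024     ]
handle top [[0.4417 0.1213 0.056 ]
 [0.4815 0.1128 0.056 ]]
```

View pics/w4.png

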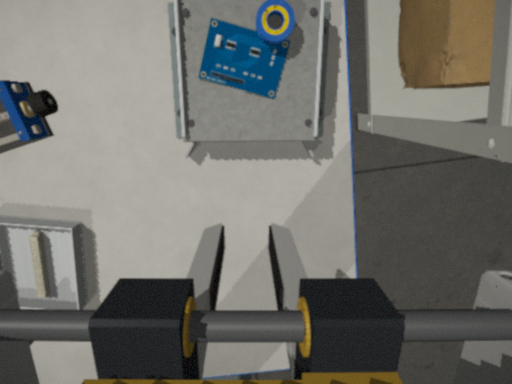

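The riser's mouth edge runs at about (184,140)–(318,140) with wings below it, and it is nearly aligned with the tool. One enlarged crop should fix the wing and wall corners.

Run:
```python
from h import *
a=cv2.imread("pics/w4.png")
L=a[100:165,160:225];Rr=a[100:165,285:350]
im=np.hstack([cv2.resize(x,None,fx=6,fy=6,interpolation=cv2.INTER_CUBIC) for x in(L,Rr)])
im=cv2.convertScaleAbs(im,alpha=1.5,beta=-40)
cv2.imwrite("pics/w4c.png",im);print(im.shape)
```

```text
(390, 780, 3)
```

View pics/w4c.png

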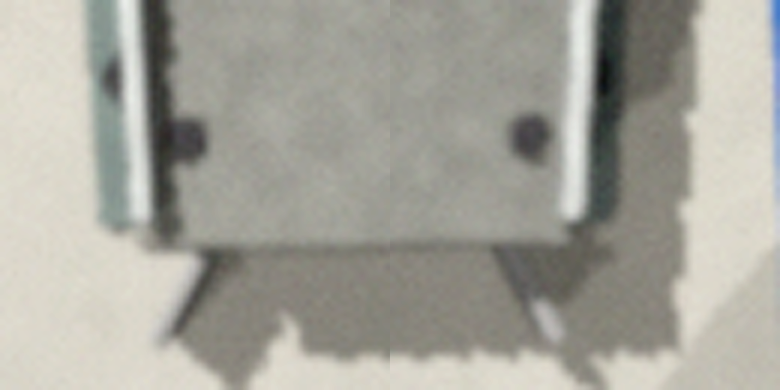

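The crop shows the deck's front corners at pixels (185.8,140.8) and (315.3,140), screws at (191.2,123.3) and (308.3,122.8), and wing tips at (187.5,156.7) and (312.5,155.8).

Run:
```python
from h import *
v=np.load("pics/w4.npy");o=dict(tool_pos=v[:3],ee_rot=v[3:])
def rep(n,px,z):
    P=plane("wrist",px,z,o);d=P[0]-P[1];print(n,P.round(4).tolist(),"w",np.linalg.norm(d).round(4),"yaw",np.arctan2(-d[0],d[1]).round(4),"mid",P.mean(0).round(4));return P
rep("deck",[(185.8,140.8),(315.3,140)],.038)
rep("screw",[(191.2,123.3),(308.3,122.8)],.039)
rep("wing",[(187.5,156.7),(312.5,155.8)],.018)
rep("wingroot",[(195,142.5),(303.3,141.7)],.018)
# long side lines via white strip edges, subpixel fit
g=cv2.cvtColor(cv2.imread("pics/w4.png"),cv2.COLOR_BGR2GRAY).astype(float)
for lo,hi,name in((165,195,"L"),(305,335,"R")):
    rows=np.arange(12,132);xs=[]
    for r in rows:
        s=np.clip(g[r,lo:hi]-195,0,None); s[:2]=0
        xs.append(lo+(s*np.arange(hi-lo)).sum()/max(s.sum(),1e-6))
    xs=np.array(xs);k=np.polyfit(rows,xs,1);res=xs-np.polyval(k,rows);ok=abs(res)<1.5;k=np.polyfit(rows[ok],xs[ok],1)
    print(name,k,ok.sum(),np.polyval(k,[12,130]))
    q=plane("wrist",[(np.polyval(k,12),12),(np.polyval(k,130),130)],.038,o);d=q[0]-q[1];print("  line yaw",np.arctan2(d[1],d[0]),q.round(4).tolist())
```

```text
deck [[0.68, -0.1433, 0.038], [0.6607, -0.2887, 0.038]] w 0.1467 yaw -0.1317 mid [ 0.6704 -0.216   0.038 ]
screw [[0.6982, -0.1532, 0.039], [0.6809, -0.2822, 0.039]] w 0.1302 yaw -0.1337 mid [ 0.6896 -0.2177  0.039 ]
wing [[0.6591, -0.1374, 0.018], [0.6394, -0.2881, 0.018]] w 0.152 yaw -0.1305 mid [ 0.6493 -0.2127  0.018 ]
wingroot [[0.6748, -0.1496, 0.018], [0.6579, -0.2785, 0.018]] w 0.13 yaw -0.1305 mid [ 0.6663 -0.214   0.018 ]
L [-8.55299529e-16  1.65000000e+02] 120 [165. 165.]
  line yaw -0.2094720824258856 [[0.8112, -0.1471, 0.038], [0.6951, -0.1224, 0.038]]
R [-1.68987339e-15  3.05000000e+02] 120 [305. 305.]
  line yaw -0.08627349390757975 [[0.7914, -0.2883, 0.038], [0.6734, -0.2781, 0.038]]
```

Riser mouth is at (0.670,-0.216), yaw -0.132, with all sizes within 1–2 mm. Back to the handle.

>>> {"api": "step_arm", "payload": {"increments": "-2.65 -3.7 0.8 0 0 0;-2.65 -3.7 0.8 0 0 0;-2.65 -3.7 0.8 0 0 0;-2.65 -3.7 0.8 0 0 0;-2.65 -3.7 0.8 0 0 0", "claw": -0.2}}

```text
time: 9.4
tool_pos: [0.5209, -0.0016, 0.1636]
ee_rot: [-3.141, -0.001, -0.136]
wrist_force: [1.5, 0.3, 0.1]
width: 0.0562
```

>>> {"api": "step_arm", "payload": {"increments": "-2.65 -3.7 0.8 0 0 0;-2.65 -3.7 0.8 0 0 0;-2.6 -3.65 0.8 0 0 0.077;0 0 0 0 0 0;0 0 0 0 0 0"}}

```text
time: 9.9
tool_pos: [0.4586, 0.1173, 0.1398]
ee_rot: [3.141, -0.001, -0.211]
wrist_force: [-0.4, -0.3, 0.3]
width: 0.0566
```

>>> {"api": "step_arm", "payload": {"increments": "0 0 0 0 0 0;0 0 0 0 0 0"}}

```text
time: 10.1
tool_pos: [0.4603, 0.1151, 0.1399]
ee_rot: [3.142, -0.001, -0.216]
wrist_force: [0.0, 0.3, -0.7]
width: 0.0565
```

>>> {"api": "step_arm", "payload": {"increments": "-0.15 -0.15 3 0 0 0;0 0 4 0 0 0;0 0 3 0 0 0;0 0 2 0 0 0;0 0 0.5 0 0 0"}}

```text
time: 10.6
tool_pos: [0.4568, 0.1163, 0.0117]
ee_rot: [3.139, 0.005, -0.217]
wrist_force: [-0.3, -1.1, 0.2]
width: 0.0564
```

>>> {"api": "step_arm", "payload": {"increments": "0 0 0.4 0 0 0;0 0 0 0 0 0;0 0 0 0 0 0"}}

```text
time: 10.9
tool_pos: [0.4599, 0.1176, 0.0119]
ee_rot: [-3.141, -0.003, -0.216]
wrist_force: [0.6, -0.6, -0.3]
width: 0.0562
```

>>> {"api": "step_arm", "payload": {"increments": "0 0 0 0 0 0;0 0 0 0 0 0;0 0 0 0 0 0;0 0 0 0 0 0;0 0 0 0 0 0", "claw": 1}}

```text
time: 11.4
tool_pos: [0.4585, 0.1177, 0.0105]
ee_rot: [3.142, -0.0, -0.215]
wrist_force: [-1.3, 0.2, 0.8]
width: 0.0198
```

>>> {"api": "step_arm", "payload": {"increments": "0 0 0 0 0 0;0 0 0 0 0 0;0 0 0 0 0 0;0 0 0 0 0 0;0 0 0 0 0 0"}}

```text
time: 11.9
tool_pos: [0.4585, 0.1178, 0.0105]
ee_rot: [-3.142, 0.0, -0.215]
wrist_force: [-0.4, 0.9, 1.2]
width: 0.0101
```

The fin is gripped (10.1 mm). Next I'll drag the tray gently sideways to just in front of the mouth and check its angle.

>>> {"api": "step_arm", "payload": {"increments": "0.28 0.91 0 0 0 0;0.56 1.82 0 0 0 0;0.7 2.28 0 0 0 0;0.7 2.28 0 0 0 0;0.7 2.28 0 0 0 0"}}

```text
time: 12.4
tool_pos: [0.4667, 0.0169, 0.0104]
ee_rot: [-3.141, 0.0, -0.215]
wrist_force: [1.3, 1.5, -1.4]
width: 0.01
```

>>> {"api": "step_arm", "payload": {"increments": "0.7 2.28 0 0 0 0;0.7 2.28 0 0 0 0;0.7 2.28 0 0 0 0;0.7 2.28 0 0 0 0;0.7 2.28 0 0 0 0"}}

```text
time: 12.9
tool_pos: [0.4763, -0.102, 0.0105]
ee_rot: [-3.141, 0.0, -0.215]
wrist_force: [0.7, 2.4, 0.5]
width: 0.01
```

>>> {"api": "step_arm", "payload": {"increments": "0.7 2.28 0 0 0 -0.01;0.7 2.28 0 0 0 -0.02;0.7 2.28 0 0 0 -0.03;0.35 1.14 0 0 0 -0.02;0.2 0.7 0 0 0 -0.003"}}

```text
time: 13.4
tool_pos: [0.4858, -0.1921, 0.0105]
ee_rot: [-3.141, 0.001, -0.133]
wrist_force: [-0.8, 4.5, 1.1]
width: 0.0098
```

>>> {"api": "step_arm", "payload": {"increments": "0 0 0 0 0 0;0 0 0 0 0 0;0 0 0 0 0 0"}}

```text
time: 13.7
tool_pos: [0.4861, -0.1914, 0.0105]
ee_rot: [3.14, -0.0, -0.132]
wrist_force: [-0.0, -2.3, -0.2]
width: 0.0097
```

Run:
```python
from h import *
a,o=wrist("pics/w5.png"); print(o["time"],o["tool_pos"],o["ee_rot"],o["qvel"].round(3),o["wrist_force"].round(2))
t=snapshot("top")[...,::-1][110:270,270:410]; t=cv2.resize(t,None,fx=2.4,fy=2.4,interpolation=cv2.INTER_CUBIC)
cv2.imwrite("pics/w5t.png",np.hstack([a[:, 80:430],t]) if t.shape[0]==384 else t)
```

```text
13.7 [ 0.48614385 -0.1913918   0.01050387] [ 3.14047352e+00 -2.03552806e-04 -1.32453453e-01] [ 0.006  0.001  0.002  0.004  0.003 -0.003] [-0.05 -2.34 -0.21]
```

View pics/w5t.png

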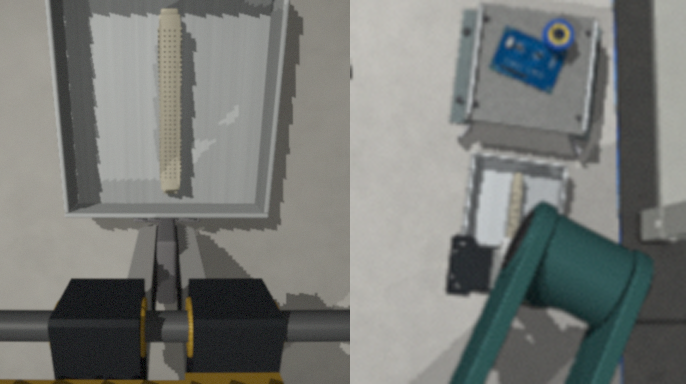

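The tray stays square in the grip with the connector flat inside: rear rim at (146,215)–(347,215) in full-image pixels, just in front of the mouth. I'll check its angle numerically.

Run:
```python
from h import *
v=np.load("pics/w5.npy");o=dict(tool_pos=v[:3],ee_rot=v[3:])
P=plane("wrist",[(129,3),(368,3),(348,215),(145,215)],.024,o)
Rt=R.from_euler('xyz',o["ee_rot"]).as_matrix();print(((P-o["tool_pos"])@Rt*1000).round(1))
for i,j in((0,3),(1,2)): print("yaw",np.arctan2(*(P[i]-P[j])[1::-1]))
d=P[3]-P[2];print("back yaw",np.arctan2(-d[0],d[1]))
y=-.132;u=np.array([np.cos(y),np.sin(y)]);n=np.array([-u[1],u[0]]);M=np.array([.670,-.2157])
q=o["tool_pos"][:2]-M;print("along",q@u,"lateral",q@n, "lead",q@u+.148)
```

```text
[[129.9 -56.9 -13.5]
 [129.9  59.9 -13.4]
 [ 19.7  60.1 -13.4]
 [ 19.8 -59.1 -13.6]]
yaw -0.15199482417952245
yaw -0.13091246859776312
back yaw -0.13307250271796772
along -0.18545608946928072 lateral -0.00010186599344601949 lead -0.03745608946928072
```

Aligned within about 0.01 rad and 1 mm laterally. Pushing in past the wings.

>>> {"api": "step_arm", "payload": {"increments": "0.5 0 0 0 0 0;1 0 0 0 0 0;1 0 0 0 0 0;1 0 0 0 0 0;0.5 0 0 0 0 0"}}

```text
time: 14.3
tool_pos: [0.5265, -0.1962, 0.0105]
ee_rot: [-3.141, 0.001, -0.131]
wrist_force: [-6.1, 0.6, 4.4]
width: 0.0099
```

>>> {"api": "step_arm", "payload": {"increments": "0.5 0 0 0 0 0;0.5 0 0 0 0 0;0.5 0 0 0 0 0;0.3 0 0 0 0 0;0.2 0 0 0 0 0"}}

```text
time: 14.8
tool_pos: [0.5457, -0.1991, 0.0104]
ee_rot: [-3.142, 0.001, -0.132]
wrist_force: [-4.6, 1.3, 3.9]
width: 0.0097
```

>>> {"api": "step_arm", "payload": {"increments": "0.4 0 -0.03 0 0 0;0.7 0 0 0 0 0;0.7 0 0 0 0 0;0.7 0 0 0 0 0;0.4 0 0 0 0 0"}}

```text
time: 15.3
tool_pos: [0.5752, -0.2029, 0.0105]
ee_rot: [-3.142, 0.0, -0.132]
wrist_force: [-2.8, 0.4, 1.1]
width: 0.0101
```

>>> {"api": "step_arm", "payload": {"increments": "0.2 0 0 0 0 0;0.2 0 0 0 0 0;0.2 0 0 0 0 0"}}

```text
time: 15.6
tool_pos: [0.5806, -0.2036, 0.0105]
ee_rot: [-3.142, -0.0, -0.132]
wrist_force: [-2.1, 0.0, -1.7]
width: 0.0098
```

>>> {"api": "step_arm", "payload": {"increments": "0.1 0 0 0 0 0;0.1 0 0 0 0 0;0.1 0 0 0 0 0;0.1 0 0 0 0 0"}}

```text
time: 16.0
tool_pos: [0.5843, -0.2041, 0.0105]
ee_rot: [-3.142, 0.0, -0.132]
wrist_force: [-1.4, 0.3, -2.2]
width: 0.0099
```

>>> {"api": "step_arm", "payload": {"increments": "0.1 0 0.01 0 0 0;0.1 0 0 0 0 0;0.1 0 0 0 0 0;0.1 0 0 0 0 0"}}

```text
time: 16.4
tool_pos: [0.5864, -0.2044, 0.0109]
ee_rot: [-3.141, 0.005, -0.132]
wrist_force: [-10.8, 1.9, 4.7]
width: 0.01
```

>>> {"api": "step_arm", "payload": {"increments": "0 0 0 0 0 0;0 0 0 0 0 0"}}

```text
time: 16.6
tool_pos: [0.5864, -0.2045, 0.011]
ee_rot: [-3.141, 0.004, -0.132]
wrist_force: [-9.6, 1.0, 2.1]
width: 0.0101
```

>>> {"api": "step_arm", "payload": {"increments": "0.05 0 0 0 0 0;0.05 0 0 0 0 0;0 0 0 0 0 0;0 0 0 0 0 0"}}

```text
time: 17.0
tool_pos: [0.5864, -0.2045, 0.011]
ee_rot: [-3.141, 0.006, -0.132]
wrist_force: [-10.4, 1.0, 4.3]
width: 0.0097
```

>>> {"api": "step_arm", "payload": {"increments": "0.05 0 0 0 0 0;0.05 0 0 0 0 0;0.05 0 0 0 0 0;0 0 0 0 0 0;0 0 0 0 0 0"}}

```text
time: 17.5
tool_pos: [0.5867, -0.2045, 0.0106]
ee_rot: [-3.141, 0.009, -0.132]
wrist_force: [-13.4, 1.6, 4.3]
width: 0.0097
```

>>> {"api": "step_arm", "payload": {"increments": "0.05 0 0 0 0 0;0.05 0 0 0 0 0;0 0 0 0 0 0;0 0 0 0 0 0;0 0 0 0 0 0"}}

```text
time: 18.0
tool_pos: [0.5868, -0.2045, 0.0104]
ee_rot: [-3.141, 0.011, -0.132]
wrist_force: [-15.2, 2.4, 6.1]
width: 0.0097
```

>>> {"api": "step_arm", "payload": {"increments": "0 0 0 0 0 0;0 0 0 0 0 0;0 0 0 0 0 0"}}

```text
time: 18.3
tool_pos: [0.5869, -0.2045, 0.0105]
ee_rot: [-3.141, 0.011, -0.132]
wrist_force: [-15.0, 2.7, 5.4]
width: 0.01
```

>>> {"api": "step_arm", "payload": {"increments": "0.05 0 -0.04 0 0 0;0.05 0 0 0 0 0;0 0 0 0 0 0;0 0 0 0 0 0;0 0 0 0 0 0"}}

```text
time: 18.8
tool_pos: [0.5871, -0.2045, 0.0104]
ee_rot: [-3.141, 0.013, -0.132]
wrist_force: [-15.8, 2.7, 5.4]
width: 0.0097
```

>>> {"api": "step_arm", "payload": {"increments": "0 0 0 0 0 0;0 0 0 0 0 0;0 0 0 0 0 0;0 0 0 0 0 0"}}

```text
time: 19.2
tool_pos: [0.5871, -0.2045, 0.0105]
ee_rot: [-3.141, 0.013, -0.132]
wrist_force: [-16.0, 3.0, 6.3]
width: 0.0096
```

Firm stop found: the lead end is about 64 mm in, and about 15–16 N axial was held for over 1 s with only about 0.3 mm of motion. I'll ease the push without pulling the tray, then release.

>>> {"api": "step_arm", "payload": {"increments": "-0.1 0 0 0 0 0;-0.1 0 0 0 0 0;-0.1 0 0 0 0 0;0 0 0 0 0 0"}}

```text
time: 19.6
tool_pos: [0.5871, -0.2045, 0.0104]
ee_rot: [-3.141, 0.006, -0.132]
wrist_force: [-6.0, 0.3, 0.5]
width: 0.0101
```

>>> {"api": "step_arm", "payload": {"increments": "-0.08 0 0 0 0 0;0 0 0 0 0 0;0 0 0 0 0 0"}}

```text
time: 19.9
tool_pos: [0.5871, -0.2045, 0.0104]
ee_rot: [-3.141, 0.005, -0.132]
wrist_force: [-5.6, 1.3, -0.2]
width: 0.01
```

>>> {"api": "step_arm", "payload": {"increments": "0 0 0 0 0 0;0 0 0 0 0 0;0 0 0 0 0 0;0 0 0 0 0 0", "claw": 0.3}}

```text
time: 20.3
tool_pos: [0.5903, -0.2051, 0.0119]
ee_rot: [3.141, -0.003, -0.132]
wrist_force: [-0.2, 0.2, -0.4]
width: 0.0326
```

>>> {"api": "step_arm", "payload": {"increments": "0 0 -1 0 0 0;0 0 -3 0 0 0;0 0 -4 0 0 0;0 0 -4 0 0 0;0 0 -4 0 0 0"}}

```text
time: 20.8
tool_pos: [0.5894, -0.2049, 0.1739]
ee_rot: [3.141, -0.002, -0.132]
wrist_force: [0.8, -0.0, 0.3]
width: 0.033
```

>>> {"api": "step_arm", "payload": {"increments": "0 0 -2 0 0 0;0 0 0 0 0 0;0 0 0 0 0 0"}}

```text
time: 21.1
tool_pos: [0.5892, -0.2048, 0.1913]
ee_rot: [3.141, -0.001, -0.132]
wrist_force: [-0.6, -1.3, 0.3]
width: 0.0327
```

Run:
```python
from h import *
a,o=wrist("pics/w6.png"); print(o["time"],o["tool_pos"],o["ee_rot"],o["wrist_force"].round(2))
```

```text
21.1 [ 0.5892029  -0.20479447  0.19131092] [ 3.14127393e+00 -1.09207204e-03 -1.32107832e-01] [-0.55 -1.29  0.31]
```

View pics/w6.png

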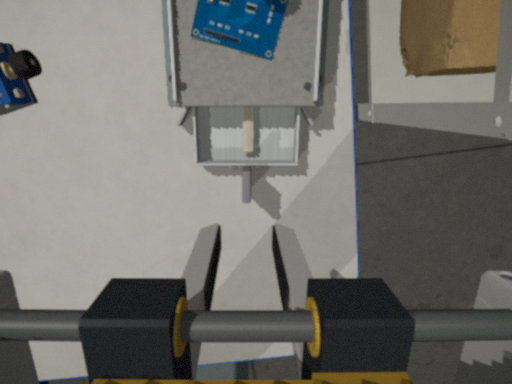

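The picture shows the tray centred and square under the deck (rear rim at (197,165)–(299,165), handle outside at (247,200)), with the connector flat inside at (249,110–152). One last numerical check of depth and bystanders, then I'll hand in.

Run:
```python
from h import *
v=np.load("pics/w6.npy");o=dict(tool_pos=v[:3],ee_rot=v[3:])
P=plane("wrist",[(197,165),(299,165)],.024,o);d=P[0]-P[1]
y=-.132;u=np.array([np.cos(y),np.sin(y)]);q=(P.mean(0)[:2]-[.670,-.2157])
print("width",np.linalg.norm(d),"yaw",np.arctan2(-d[0],d[1]),"lead inside",q@u+.130,"lateral",q@[-u[1],u[0]])
t=snapshot("top")[...,::-1];t0=cv2.imread("pics/top.png")
D=cv2.absdiff(t,t0)
for n,(a,b,c,e) in dict(jar=(160,195,165,195),tape=(193,215,155,180),driver=(230,245,130,185),riser=(105,165,310,382)).items(): print(n,D[a:b,c:e].mean().round(2),D[a:b,c:e].max())
print(get_obs()["wrist_force"]); print(close_job())
```

```text
width 0.11905470786447188 yaw -0.1324374913199918 lead inside 0.06328948062029865 lateral -0.0022291184755439293
jar 9.87 16
tape 8.81 15
driver 9.51 15
riser 16.74 148
[-0.78758963 -0.07144425 -0.91493166]
the job is handed in; nothing more can be done
None
```

I handed the job in at about 21 s. The connector lies flat in the tray, and the tray is under the riser, resting against a firm stop.

**What I did**
- I gripped the connector across its width, set it down in the tray until it touched the floor (about 6 N), and released it.
- I took the tray by its handle, dragged it over to line up with the mouth, and pushed it in slowly.
- It stopped firmly with its leading end about 64 mm inside the mouth. I held 15–16 N there for over a second, roughly 10 N above the drag, and it gave only about 0.3 mm.
- I eased the push off before releasing, so the tray was not pulled back, then lifted the arm clear.

**Last checks**
- **Tray:** its yaw matches the riser's (-0.132 rad), and the camera puts the leading end 63 mm in, against 64 mm by feel. It measures 2 mm off centre, within the 3 mm of play each side.
- **Connector:** the part still visible outside the deck lies flat and well below the rim.
- **Bystanders:** the jar, tape and screwdriver areas changed only evenly and slightly between the first and last top pictures, so they did not move. The riser area changed because the tray and arm are now there.

**Not confirmed**
- I did not feel the soft spring separately. Its 0.2–0.6 N is below the force noise of about 1 N, so seating rests on the firm stop and depth.
- Nothing showed contact with the riser's underside. The vertical force during the push pressed down on the handle, up to 6 N, and the tool tilted nose-down.

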